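# Wedge a steel tube tight and mark it with a two-stage trigger

## Robot

A 7-joint arm with a two-finger parallel gripper is mounted at the origin on the work surface. World frame = base frame: x ahead of the robot, y to its left, z up, the work surface at z = 0. Lengths are in m, angles in rad, forces in N, time in s.
With the tool pointing down it reaches from about 0.425 to 0.95 m from the base axis. Payload 4.7 kg.
Tool frame: the origin (TCP) lies midway between the tips of the shut fingers; the grasp point (between the pads) lies 19 mm behind it; z points along the fingers, y is the direction in which the jaws open and shut (so a half turn about z gives the same grasp; the last joint's range is limited). The gripper opens to 87 mm and grips with 3 to 60 N. Pads are 19 mm wide; open, the fingers measure 117 mm over their backs; the gripper's body (75 mm by 190 mm) begins 51 mm behind the grasp point.
Start: joints at [-1.134, 0.469, -0.049, 1.532, 0.024, 1.141, -0.082], TCP at [0.303, 0.603, 0.223] pointing down, gripper open.
Joint ranges: [-2.59, 2.59], [-0.33, 1.99], [-1.39, 1.29], [0.1, 2.45], [-1.04, 4.18], [0.21, 1.99], [-2.66, 2.66]. Speed limits (rad/s): [2.57, 2.57, 3.14, 3.14, 3.14, 3.14, 3.14].

## Interface

Orientations are given as a unit quaternion [x, y, z, w].
In Python, from cell import sensors, imaging, ticket, finder gives the robot as it stands.
- The arm moves only by the shell command python3 -m creep 'ROWS'. ROWS is JSON, a list of rows, each a list of 7 numbers: the gripper command: -1 is shut, 1 is fully open, values between are in proportion, then the shift along the tool's x, y, z in units of 25 mm (1.0 is 25 mm), then the turn, a rotation vector about the tool's x, y, z in units of 10 degrees (1.0 is 10 degrees). A call has 1 to 10 rows; each row shifts and turns the commanded pose from where the row before left it, along the tool's axes as they then stand; what a row does not reach is not made up. A row lasts 1/8 s, in which the tool goes at most 62.5 mm and 10.7 degrees, less where a joint would pass 70% of its speed; a pose out of reach is approached as far as the arm can. A call is refused whole if a number of a shift passes 1 or a number of a turn 1, either way. A call with a gripper value outside its range is refused whole. The fingers move at their own pace and stop on an object; the grip force is fixed at half the most. Time passes only in rows, so rows that do not move let the fingers close. It gives the time, the measured TCP pose, the force and the opening at its end, in the units of the state.
- sensors.get_obs(): the state, without advancing time (a new reading comes with each control period).
- imaging.capture(name): name is "scene" or "top" or "wrist"; returns a dict with "color" (420x560x3 uint8, red, green, blue), "fx", "fy", "cx", "cy" (pixels), "pose" (4x4, takes a point from camera to world coordinates). Camera axes: x right, y up, looking along -z (the intrinsics and any distortion apply to the point x, -y, -z); pixel columns grow to the right and rows downward; lengths in m; the calibration is good to about 2 mm. A picture is of the moment at which its call begins. There is no depth.
- ticket.hand_in(): hands the job in, once; it reports no verdict.
Trained networks look in the newest picture that a camera, given by its name, has taken for a name from the list of things; names that differ only in an ending like _2 or _b are one class to them, and where a whole thing is asked for, a point or a joint stands for the part that bears it (a point fixed in the world has none). Each returns a list of dicts, best first, with "confidence" (0 to 1); they miss things now and then, are a little off and sometimes report something else, mostly with a low value. They report only what shows in the picture. A call takes as long as a camera call. They do not tell look-alikes from the thing itself.
- finder.look_for(camera, thing): "uv" ([column, row] in pixels, amid what is visible of it).
- finder.trace(camera, thing): "mask" (420x560 bool, what is visible of it) and "uv" ([column, row] in pixels, amid what is visible of it).
The state is a dict: "t": time; "joint_positions": joint angles; "qvel": joint speeds; "joint_efforts": joint torques, N m; "tcp_pos": TCP position; "tool_rot": TCP orientation; "contact_force": force on the tool from outside, world axes, zero at the start; "wrist_torque": the same for the moment, N m; "gripper_width": finger opening in m.
Only numpy, scipy, OpenCV 4.12 (cv2) and the standard library are available. Lean on these libraries where they do the work, as an engineer would, in place of code of your own. Each camera call takes 0.05 s, during which the arm holds its last target.

## Task

Take the hammer and drive the wooden wedge of the marking jig in with its head until it stops advancing and the square tube is tight against the fence, then lay the hammer flat on the bench again, clear of the jig. Then mark the tube: press the round cap on the marking head down to its halfway stop, keep it there for a full second, press it fully down and let it come back up. Touch the wedge with the hammer only, and leave the other things on the bench where they are.

Things in the scene. Friction and masses are not known exactly. Their poses are not given: they have to be found in the camera images.
- jig: Fixed marking jig, steel bed x -80 to 120, y -140 to 140 mm, 20 mm thick. Origin: on the bench under the bed, z up. On the bed: fence 35 mm high, clamping face at x = 35 mm; end stop with face at y = 120 mm; rail 30 mm high in front of the wedge, y -85 to 45 mm; grey column and overhanging marking head at x -20 to 110, y 35 to 105 mm, top 150 mm above the bench. Yaw within 0.25 rad
- tube: Square steel tube 40 x 40 mm, 180 mm long, loose on the jig's bed between wedge (at -x) and fence (at +x), under the marking head. Origin: centre of its underside; y runs along it. Clamped, its origin is at jig x = 15 mm; it starts 1 to 3 mm short of that and may slide along to the end stop as the wedge goes in
- wedge (a joint): How far the captive wedge is driven in, m, along jig direction (0.164, 0.986, 0), almost jig +y. Starts at 0 to 0.008, drags with 3 N, 8 to 13 N once it pushes the tube, stays where left, and comes tight and stalls at about 0.030 (tight counts from 0.027; 15 to 20 N is enough)
- wedge_butt (a point): Centre of the wedge's thick end (facing jig -y), the face to strike, 34 mm wide, 20 to 60 mm above the bench. The wedge is light wood, 130 mm long, 14 mm wide at its thin end. Its thick end sticks out beyond tube and rail by 15 mm or more even when tight; on its jig -y side the space for the hammer is free above 25 mm
- hammer: Two-faced club hammer lying flat, 0.3 to 0.43 kg. Origin: on its underside; x runs along the handle towards the head. Steel head 36 (x) x 90 (y) x 44 mm (z), centred at x = 80 mm, flat striking faces at y = 45 and -45 mm; wooden handle 24 mm wide (y), 30 mm thick, centre 22 mm above the underside, x -100 to 62 mm. Either face will do
- hammer_grip (a point): Point on the handle's centre line to grasp, at x = +26 mm, 22 mm above the underside, 54 mm from the head's centre
- cap_top (a point): Centre of the top of the round black trigger cap, 42 mm across, 12 mm thick, on the marking head at jig x = 15, y = 70 mm. Untouched it is 180 mm above the bench; halfway 172 mm; fully down 164 mm
- cap (a joint): First stage of the trigger, m: 0 up, 0.008 at the halfway stop; spring of 2 N rising to 3.5 N
- stem (a joint): Second stage of the trigger, m: 0 until the cap is at its halfway stop and is pressed with over 12 N, 0.008 fully down at 16 N. Any push of 4 to 11 N rests at the halfway stop. Both stages spring back when let go
- wrench: Steel wrench 190 mm long, lying flat; bystander. Origin under its middle
- tin: Bare metal can 80 mm across, 130 mm high; bystander. Origin under its middle
- angle: Rust-red L-shaped angle offcut, 60 x 120 mm foot, 60 mm high; bystander. Origin under the foot's middle
- sleeve: Grey plastic pipe sleeve 70 mm across, 100 mm high, standing; bystander. Origin under its middle
- brush: Flat brush 200 mm long, lying; bystander. Origin under its middle
- block: Wooden block 120 x 60 x 45 mm; bystander. Origin under its middle
- collar: Dark steel collar 80 mm across, 50 mm high; bystander. Origin under its middle
- flat: Flat steel bar 130 x 35 x 8 mm lying between hammer and jig; bystander. Origin under its middle
Things that resemble listed ones, but are neither listed nor needed, are in the scene too. There is more than one size of the hammer; the one meant has the size given above. Of the things shaped like the tube, the steel one is meant.

How it is judged:
By the outcome, as a careful person would: the job done as asked, in the order asked, and still so for the second after the job is handed in, with the robot touching nothing.
It also fails if it takes over 69 s, if anything falls off the work surface, if the arm or the gripper's body presses on something with over 40 N, if the wrist force passes 120 N, or if a joint passes its speed limit or range.

## Working session

There is one attempt and no reset: what is moved stays moved. The work goes in short steps, Python scripts to look and compute and a shell command to move; the robot and the scene stay as the last step left them, time stands still between calls to the robot, and variables do not carry over. Pictures are saved under pics/ and viewed, and the job is handed in when it is done.

```bash
ls; mkdir -p pics
python3 - <<'E'
from cell import sensors, imaging
import cv2
o=sensors.get_obs()
for k in o: print(k,o[k])
for n in ("scene","top","wrist"):
    c=imaging.capture(n); cv2.imwrite(f"pics/{n}0.png",c["color"][:,:,::-1]); print(n,[k for k in c], c["fx"],c["fy"],c["cx"],c["cy"]); print(c["pose"].round(4) if hasattr(c["pose"],'round') else c["pose"])
E
```

```text
pics
t 0.0
joint_positions [-1.13392887  0.46944067 -0.04860864  1.53369177  0.02414808  1.14098832
 -0.08230818]
qvel [-0.00036455 -0.00010493  0.00071864  0.00154589  0.00054742  0.00012824
 -0.00085118]
joint_efforts [-5.48826938e-04 -5.07975447e+01 -8.10656184e-02 -2.36154395e+01
 -6.13455148e-02  3.75441159e-02  1.65033848e-04]
tcp_pos [0.30287577 0.60256576 0.22150092]
tool_rot [ 2.30757158e-01  9.73010890e-01 -9.55225896e-04 -1.70840691e-04]
contact_force [ 0.04748026  0.07974905 -0.09866223]
wrist_torque [ 0.0067385  -0.04506943  0.00256768]
gripper_width 0.08708677968474071
scene ['color', 'fx', 'fy', 'cx', 'cy', 'pose'] 435.4113604154574 435.4113604154574 280.31530185571154 214.78832230088668
[[-0.0341 -0.5358  0.8436  1.4112]
 [ 0.9994 -0.0252  0.0244  0.0508]
 [ 0.0082  0.8439  0.5364  0.7183]
 [ 0.      0.      0.      1.    ]]
top ['color', 'fx', 'fy', 'cx', 'cy', 'pose'] 441.49100007193744 441.49100007193744 279.3493390005473 211.736641622283
[[-0.0168  0.989  -0.1472  0.2926]
 [-0.9998 -0.0158  0.0084  0.0387]
 [ 0.0059  0.1473  0.9891  1.3862]
 [ 0.      0.      0.      1.    ]]
wrist ['color', 'fx', 'fy', 'cx', 'cy', 'pose'] 306.26042851523164 306.26042851523164 283.8565506021274 208.29203789492092
[[ 0.45   -0.8652 -0.221   0.2428]
 [ 0.893   0.4352  0.1144  0.632 ]
 [-0.0028 -0.2488  0.9685  0.3839]
 [ 0.      0.      0.      1.    ]]
```

View pics/scene0.png

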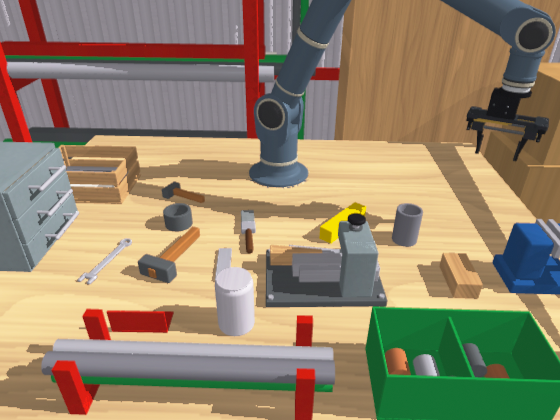

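View pics/top0.png

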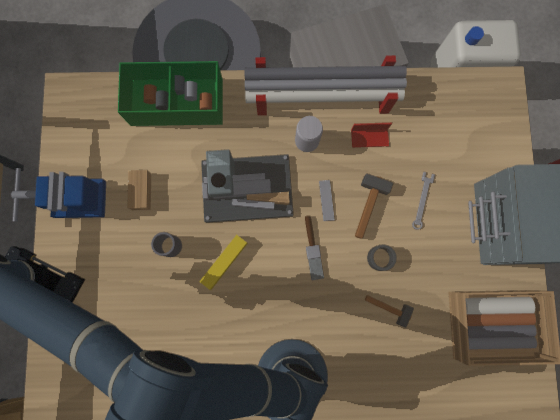

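View pics/wrist0.png

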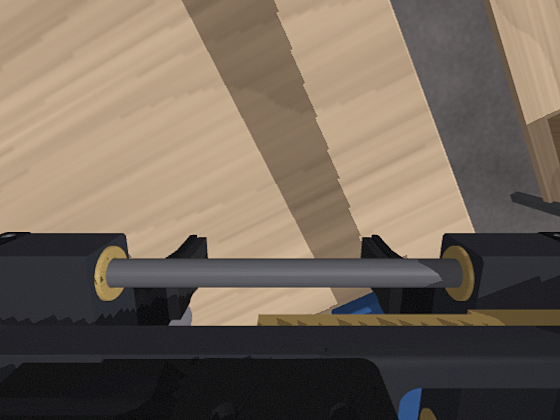

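```bash
cat > h.py <<'E'
import numpy as np, cv2
from cell import sensors, imaging, finder, ticket
from scipy.spatial.transform import Rotation as R
def ray(c,uv):
    P=np.array(c["pose"]); d=np.array([(uv[0]-c["cx"])/c["fx"],-(uv[1]-c["cy"])/c["fy"],-1.])
    return P[:3,3],P[:3,:3]@d
def atz(c,uv,z):
    o,d=ray(c,uv); return o+d*(z-o[2])/d[2]
def proj(c,X):
    P=np.array(c["pose"]); q=(np.atleast_2d(X)-P[:3,3])@P[:3,:3]
    return np.c_[c["cx"]+c["fx"]*q[:,0]/-q[:,2], c["cy"]-c["fy"]*q[:,1]/-q[:,2]]
def tri(pairs):
    A=np.zeros((3,3));b=np.zeros(3)
    for c,uv in pairs:
        o,d=ray(c,uv); d=d/np.linalg.norm(d); M=np.eye(3)-np.outer(d,d); A+=M;b+=M@o
    return np.linalg.solve(A,b)
def crop(c,name,x0,y0,x1,y1,s):
    im=c["color"][y0:y1,x0:x1,::-1]; cv2.imwrite(f"pics/{name}.png",cv2.resize(im,None,fx=s,fy=s,interpolation=cv2.INTER_CUBIC))
E
python3 - <<'E'
from h import *
t=imaging.capture("top"); s=imaging.capture("scene")
crop(t,"tj",190,130,430,290,3); crop(s,"sj",60,190,400,350,2)
for th in ("hammer","hammer_grip","cap_top","jig","wedge_butt","tube","flat"):
    for n,c in(("top",t),("scene",s)):
        print(th,n,[(np.round(r["uv"],1).tolist(),round(r["confidence"],2)) for r in finder.look_for(n,th)])
for th in ("hammer",):
    for r in finder.trace("top",th):
        m=r["mask"].astype(np.uint8); print(cv2.minAreaRect(cv2.findNonZero(m)),m.sum())
E
```

```text
hammer top [([374.6, 190.4], 0.75), ([401.0, 309.6], 0.62)]
hammer scene [([165.5, 261.7], 0.85), ([177.2, 192.1], 0.83), ([408.1, 223.4], 0.66)]
hammer_grip top [([399.4, 310.8], 0.86), ([311.0, 254.4], 0.72), ([368.6, 190.4], 0.66), ([217.6, 179.9], 0.59)]
hammer_grip scene [([166.8, 257.6], 0.82), ([178.2, 192.3], 0.56)]
cap_top top [([324.8, 199.7], 0.65), ([215.6, 178.7], 0.49)]
cap_top scene [([357.1, 218.6], 0.64), ([458.2, 274.3], 0.34)]
jig top [([243.3, 184.0], 0.75)]
jig scene [([334.6, 276.6], 0.7)]
wedge_butt top [([270.2, 199.8], 0.87)]
wedge_butt scene [([281.8, 255.1], 0.87), ([357.3, 220.5], 0.43)]
tube top [([227.5, 262.2], 0.83), ([248.5, 187.5], 0.59)]
tube scene [([335.4, 222.3], 0.72), ([316.4, 262.3], 0.56)]
flat top []
flat scene [([223.1, 259.8], 0.5)]
((367.62066650390625, 206.44827270507812), (30.082645416259766, 64.62197875976562), 21.801406860351562) 864
((387.77081298828125, 311.3009948730469), (48.961299896240234, 22.047950744628906), 13.324530601501465) 522
((267.5, 198.0), (12.0, 41.0), 90.0) 350
((217.75001525878906, 179.25), (12.727920532226562, 13.435027122497559), 45.0) 158
```

```bash
ls pics
```

```text
scene0.png
sj.png
tj.png
top0.png
wrist0.png
```

View pics/tj.png

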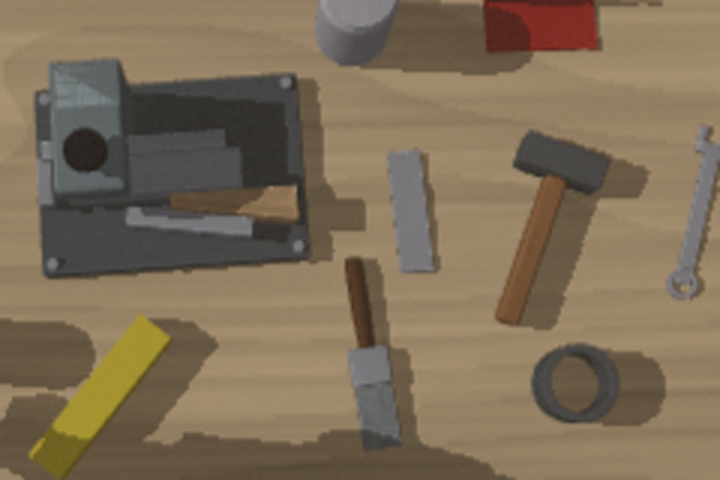

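View pics/sj.png

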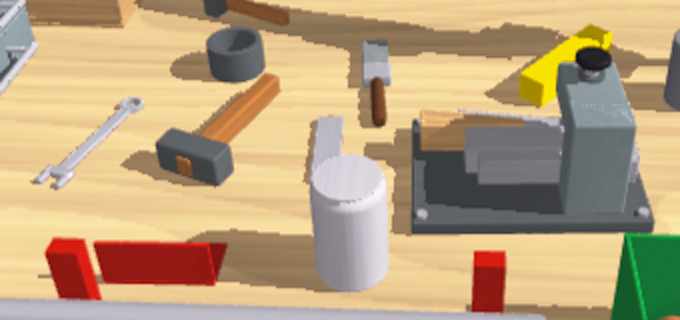

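```bash
cat > fit.py <<'E'
from h import *
from scipy.optimize import least_squares
t=imaging.capture("top"); s=imaging.capture("scene")
def X(p,L):
    L=np.array(L,float); c,si=np.cos(p[2]),np.sin(p[2])
    return np.c_[p[0]+c*L[:,0]-si*L[:,1],p[1]+si*L[:,0]+c*L[:,1],L[:,2]]
def fit(obs,p0):
    f=lambda p:np.concatenate([(proj(c,X(p,[l]))[0]-uv) for c,l,uv in obs])
    r=least_squares(f,p0,loss="soft_l1"); print(r.x.round(4)); print(r.fun.reshape(-1,2).round(1).tolist()); return r.x
T=lambda u,v:(190+u/3-.33,130+v/3-.33)
S=lambda u,v:(60+u/2-.25,190+v/2-.25)
jig=[(t,(.12,.14,.02),T(36,92)),(t,(.12,-.14,.02),T(297,74)),(t,(-.08,-.14,.02),T(309,258)),(t,(-.08,.14,.02),T(44,277)),
 (t,(.015,.07,.18),T(86,150)),(s,(.015,.07,.18),S(594,57)),(s,(.12,-.14,.02),S(412,222)),(s,(.12,.14,.02),S(652,222))]
J=fit(jig,[.6,.1,0])
for th in(J,): print("cap",X(J,[(.015,.07,.18)]))
h=[(t,(.098,.045,.044),T(527,130)),(t,(.098,-.045,.044),T(610,155)),(t,(.062,-.045,.044),T(601,192)),(t,(.062,.045,.044),T(514,165)),(t,(-.1,.012,.037),T(496,317)),(t,(-.1,-.012,.037),T(521,325)),
 (s,(.098,-.045,.044),S(157,146)),(s,(.098,.045,.044),S(223,165)),(s,(.062,.045,.044),S(234,147))]
H=fit(h,[.55,-.2,0.3])
print("grip",X(H,[(.026,0,.022)]),"head",X(H,[(.08,0,.022)]))
np.save("J.npy",J);np.save("H.npy",H)
# wedge edges
for uv in ((172,200),(298,187),(298,218)):
    w=atz(t,T(*uv),.06); c,si=np.cos(J[2]),np.sin(J[2]); d=w[:2]-J[:2]; print("wedge jig",(c*d[0]+si*d[1]).round(4),(-si*d[0]+c*d[1]).round(4))
print("flat",[atz(t,T(*uv),.008)[:2].round(3).tolist() for uv in ((388,152),(420,150),(437,270),(402,272))])
print("tin",[atz(t,T(357,5),.13)[:2].round(3).tolist()])
E
python3 fit.py
```

```text
[0.5543 0.1283 0.0508]
[[-0.9, -0.6], [-0.1, -0.2], [0.4, 0.4], [-0.9, 0.0], [-0.6, -0.1], [-1.2, -1.3], [-1.7, 0.4], [0.6, -0.3]]
cap [[0.56570245 0.19893209 0.18      ]]
[ 0.5048 -0.2492 -0.3392]
[[-1.1, -0.6], [-1.1, 0.0], [-1.4, -1.5], [-0.1, -1.6], [0.4, 0.6], [-0.5, 0.5], [-1.2, -1.0], [-3.0, -1.7], [-0.2, -1.4]]
grip [[ 0.52930966 -0.25788364  0.022     ]] head [[ 0.5802322  -0.27585293  0.022     ]]
wedge jig -0.0153 -0.0021
wedge jig -0.0104 -0.1309
wedge jig -0.0424 -0.1287
flat [[0.597, -0.101], [0.599, -0.135], [0.47, -0.149], [0.468, -0.112]]
tin [[0.719, -0.063]]
```

```bash
cat >> h.py <<'E'
def go(target,yawy_deg=None):
    """tool-frame shift (units of 25 mm) to target; then turn units (10 deg) about tool z so tool y has world yaw yawy"""
    o=sensors.get_obs(); M=R.from_quat(o["tool_rot"]).as_matrix()
    d=M.T@(np.array(target)-o["tcp_pos"])/.025
    yw=np.degrees(np.arctan2(M[1,1],M[0,1]))
    print("t",o["t"].__round__(2),"tcp",o["tcp_pos"].round(4),"units",d.round(2),"tilt z",M[:,2].round(4),"yawy",yw.round(2),"F",o["contact_force"].round(2),"w",round(o["gripper_width"],4))
    if yawy_deg is not None: print("turn z units",round(-(yawy_deg-yw)/10,3))
E
python3 - <<'E'
from h import *
H=np.load("H.npy"); a=H[2]
g=H[:2]+.044*np.array([np.cos(a),np.sin(a)]); print(g, 90+np.degrees(a))
go([*g,.20],90+np.degrees(a))
E
```

```text
[ 0.54628384 -0.26387341] 70.56333156783589
t 1.1 tcp [0.3031 0.6031 0.2226] units [-24.26 -26.62   0.9 ] tilt z [-0.  0. -1.] yawy 63.32 F [-0.02 -0.63 -0.37] w 0.0873
turn z units -0.725
```

```bash
python3 -m creep '[[1,-0.9,-1,0,0,0,0],[1,-0.9,-1,0,0,0,0],[1,-0.9,-1,0,0,0,0],[1,-0.9,-1,0,0,0,0],[1,-0.9,-1,0,0,0,0],[1,-0.9,-1,0,0,0,0],[1,-0.9,-1,0,0,0,0],[1,-0.9,-1,0,0,0,0],[1,-0.9,-1,0,0,0,0],[1,-0.9,-1,0,0,0,0]]' && python3 -m creep '[[1,-0.9,-1,0,0,0,0],[1,-0.9,-1,0,0,0,0],[1,-0.9,-1,0,0,0,0],[1,-0.9,-1,0,0,0,0],[1,-0.9,-1,0,0,0,0],[1,-0.9,-1,0,0,0,0],[1,-0.9,-1,0,0,0,0],[1,-0.9,-1,0,0,0,0],[1,-0.9,-1,0,0,0,0],[1,-0.9,-1,0,0,0,0]]'
```

```text
t: 2.35
tcp_pos: [0.3922, 0.2777, 0.2228]
tool_rot: [0.231, 0.973, 0.0, 0.0]
contact_force: [1.2, -0.1, -0.1]
gripper_width: 0.087
t: 3.6
tcp_pos: [0.481, -0.0467, 0.2228]
tool_rot: [0.231, 0.973, 0.0, 0.0]
contact_force: [-0.7, -0.2, -0.6]
gripper_width: 0.0865
```

```bash
python3 -m creep '[[1,-0.9,-1,0,0,0,0],[1,-0.9,-1,0,0,0,0],[1,-0.9,-1,0.2,0,0,0],[1,-0.9,-1,0.3,0,0,0],[1,-0.9,-0.9,0.5,0,0,0],[1,-0.8,-0.8,0.5,0,0,0],[1,-0.5,-0.4,0.5,0,0,0],[1,0,0,0.5,0,0,-0.73],[1,0,0,0,0,0,0]]'
python3 - <<'E'
from h import *
H=np.load("H.npy"); a=H[2]
g=H[:2]+.044*np.array([np.cos(a),np.sin(a)])
go([*g,.006],90+np.degrees(a))
w=imaging.capture("wrist"); cv2.imwrite("pics/w1.png",w["color"][:,:,::-1])
t=imaging.capture("top"); crop(t,"t1",330,130,430,290,4)
np.save("w1.npy",w["color"])
E
```

```text
t: 4.72
tcp_pos: [0.5412, -0.2462, 0.1589]
tool_rot: [0.169, 0.986, 0.001, -0.001]
contact_force: [0.2, 0.4, -0.1]
gripper_width: 0.0869
t 4.72 tcp [ 0.5412 -0.2462  0.1589] units [-0.44 -0.6   6.11] tilt z [-0.0022  0.0016 -1.    ] yawy 70.57 F [ 0.19  0.37 -0.07] w 0.0869
turn z units 0.0
```

View pics/w1.png

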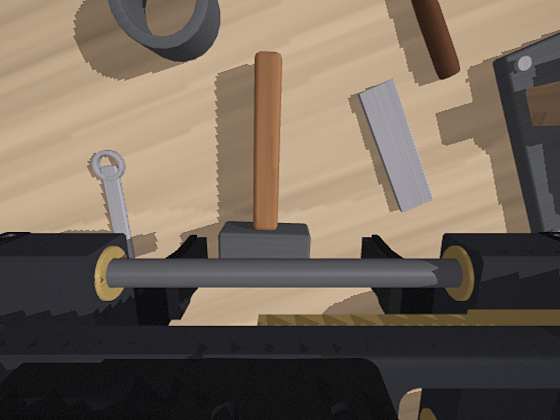

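Run:
```python
from h import *
w=imaging.capture("wrist")
e=atz(w,(268,53),.037); j=atz(w,(266,228),.037); print(e,j,np.linalg.norm(e-j))
d=(j-e)[:2]; d/=np.linalg.norm(d); yaw=np.arctan2(d[1],d[0]); print(yaw)
H=np.load("H.npy")
a=H[2]; print("old end/junction",[H[:2]+x*np.array([np.cos(a),np.sin(a)]) for x in(-.1,.062)])
g=j[:2]-.018*d; print(g); go([*g,.006],90+np.degrees(yaw))
```

```text
[ 0.41412936 -0.21710869  0.037     ] [ 0.56026989 -0.273112    0.037     ] 0.15650375300153962
-0.36595370566384666
old end/junction [array([ 0.41049042, -0.21595529]), array([ 0.56325802, -0.26986317])]
[ 0.5434618  -0.26667088]
t 4.88 tcp [ 0.5421 -0.2467  0.1605] units [-0.31 -0.74  6.18] tilt z [ 9.e-04  1.e-04 -1.e+00] yawy 70.57 F [ 0.03 -1.31 -0.31] w 0.087
turn z units 0.154
```

```bash
python3 -m creep '[[1,-0.38,-0.67,0,0,0,0.1],[1,0,0,1,0,0,0],[1,0,0,1,0,0,0],[1,0,0,1,0,0,0],[1,0,0,1,0,0,0],[1,0,0,0.8,0,0,0],[1,0,0,0.5,0,0,0],[1,0,0,0.4,0,0,0],[1,0,0,0.2,0,0,0],[1,0,0,0.15,0,0,0]]'
python3 - <<'E'
from h import *
go([.545,-.2655,.006],69)
s=imaging.capture("scene"); crop(s,"s2",80,180,280,300,4)
E
```

```text
t: 6.12
tcp_pos: [0.5454, -0.2662, 0.0089]
tool_rot: [0.177, 0.984, -0.0, 0.0]
contact_force: [-0.5, 0.4, -0.3]
gripper_width: 0.0868
t 6.12 tcp [ 0.5454 -0.2662  0.0089] units [0.03 0.02 0.12] tilt z [ 8.e-04 -2.e-04 -1.e+00] yawy 69.61 F [-0.49  0.41 -0.25] w 0.0868
turn z units 0.061
```

View pics/s2.png

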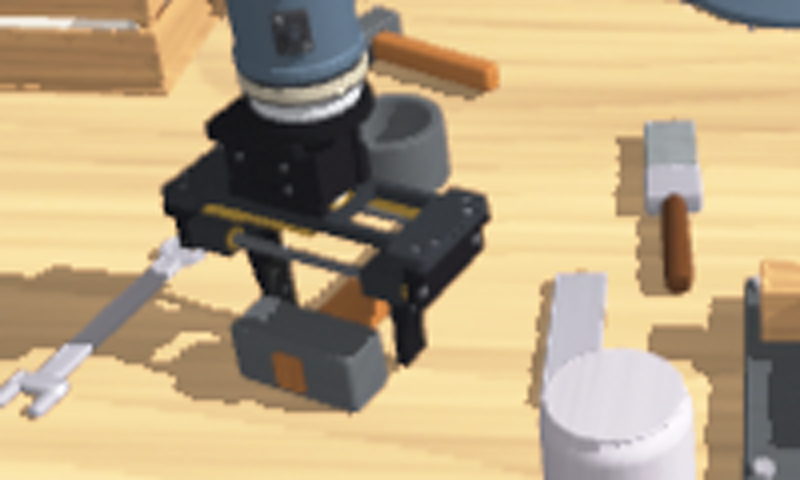

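The view shows the open fingers straddling the handle just behind the head. I'll lower 2 mm, close, then lift.

```bash
python3 -m creep '[[1,0,0,0.08,0,0,0],[-1,0,0,0,0,0,0],[-1,0,0,0,0,0,0],[-1,0,0,0,0,0,0],[-1,0,0,0,0,0,0],[-1,0,0,0,0,0,0],[-1,0,0,0,0,0,0]]'
```

```text
t: 7.05
tcp_pos: [0.5451, -0.266, 0.0067]
tool_rot: [0.177, 0.984, 0.0, -0.0]
contact_force: [-1.2, 0.4, 0.5]
gripper_width: 0.0349
```

```bash
python3 -m creep '[[-1,0,0,0,0,0,0],[-1,0,0,0,0,0,0],[-1,0,0,0,0,0,0]]'; python3 -m creep '[[-1,0,0,-0.3,0,0,0],[-1,0,0,-0.5,0,0,0],[-1,0,0,-0.8,0,0,0],[-1,0,0,-1,0,0,0],[-1,0,0,-0.8,0,0,0],[-1,0,0,0,0,0,0]]'
python3 - <<'E'
from h import *
go([.545,-.2655,.006],69)
s=imaging.capture("scene"); crop(s,"s3",80,180,280,300,4)
E
```

```text
t: 7.42
tcp_pos: [0.545, -0.2662, 0.0068]
tool_rot: [0.177, 0.984, -0.0, -0.0]
contact_force: [0.5, -0.1, 0.4]
gripper_width: 0.0235
t: 8.18
tcp_pos: [0.5466, -0.2668, 0.0945]
tool_rot: [0.177, 0.984, -0.0, 0.003]
contact_force: [-0.2, 0.4, -3.3]
gripper_width: 0.0237
t 8.18 tcp [ 0.5466 -0.2668  0.0945] units [0.09 0.02 3.54] tilt z [ 0.0049 -0.0016 -1.    ] yawy 69.61 F [-0.18  0.37 -3.29] w 0.0237
turn z units 0.061
```

View pics/s3.png

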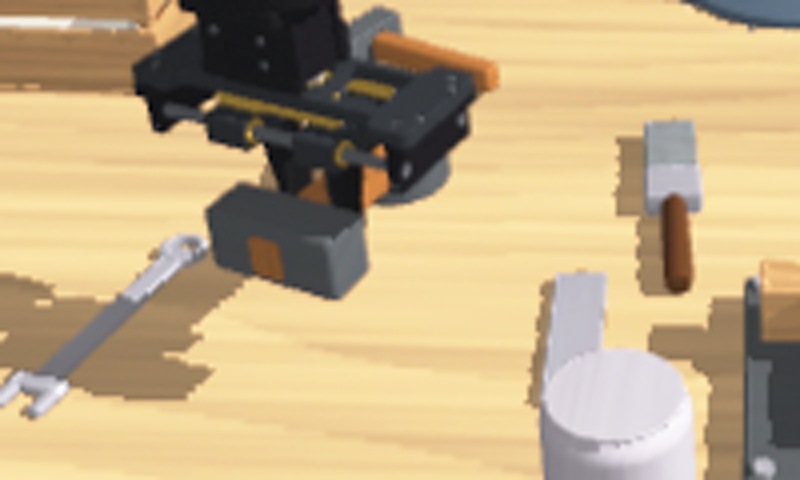

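Run:
```python
from h import *
s=imaging.capture("scene");t=imaging.capture("top")
T=lambda u,v:(190+u/3-.33,130+v/3-.33)
S=lambda u,v:(80+u/4,180+v/4)
for a,b in (((680,288),(354,260)),((668,123),(383,443)),((672,205),(368,347))):
    p=tri([(s,S(*a)),(t,T(*b))]); print(p.round(4), proj(s,p)-S(*a), proj(t,p)-T(*b))
go([.508,-.095,.0945],87)
cv2.imwrite("pics/t3.png",cv2.resize(t["color"][130:290,190:430,::-1],None,fx=3,fy=3,interpolation=cv2.INTER_CUBIC))
```

```text
[ 0.4816 -0.0593  0.0067] [[-1.04060987 -0.06084317]] [[-0.88371891  0.07062955]]
[ 0.2909 -0.0845  0.0177] [[-0.47880354 -0.03292659]] [[-0.47415372  0.03785314]]
[ 0.3897 -0.0723  0.0105] [[-0.5761219  -0.03629898]] [[-0.5274852   0.04299657]]
t 8.32 tcp [ 0.5446 -0.2656  0.0914] units [ 3.75  5.89 -0.12] tilt z [-9.e-04  7.e-04 -1.e+00] yawy 69.62 F [ 0.22 -0.02 -2.68] w 0.0236
turn z units -1.738
```

View pics/t3.png

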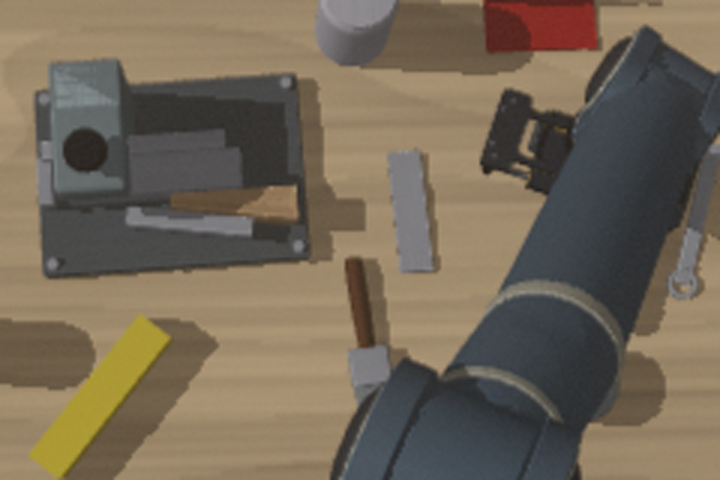

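```bash
python3 -m creep '[[-1,0.4,0.5,0,0,0,0],[-1,0.6,0.9,0,0,0,0],[-1,0.6,1,0,0,0,0],[-1,0.6,1,0,0,0,0],[-1,0.6,1,0,0,0,0],[-1,0.6,0.9,0,0,0,0],[-1,0.35,0.59,0,0,0,0],[-1,0,0,0,0,0,-0.87],[-1,0,0,0,0,0,-0.87],[-1,0,0,0,0,0,0]]'
python3 - <<'E'
from h import *
go([.508,-.085,.036],87)
w=imaging.capture("wrist"); cv2.imwrite("pics/w4.png",w["color"][:,:,::-1])
t=imaging.capture("top"); crop(t,"t4",190,130,390,290,4)
E
```

```text
t: 9.57
tcp_pos: [0.5082, -0.0952, 0.0916]
tool_rot: [0.027, 1.0, 0.0, -0.0]
contact_force: [-0.4, 0.4, -2.9]
gripper_width: 0.0242
t 9.57 tcp [ 0.5082 -0.0952  0.0916] units [0.03 0.41 2.22] tilt z [-4.e-04  3.e-04 -1.e+00] yawy 86.9 F [-0.41  0.38 -2.86] w 0.0242
turn z units -0.01
```

View pics/w4.png

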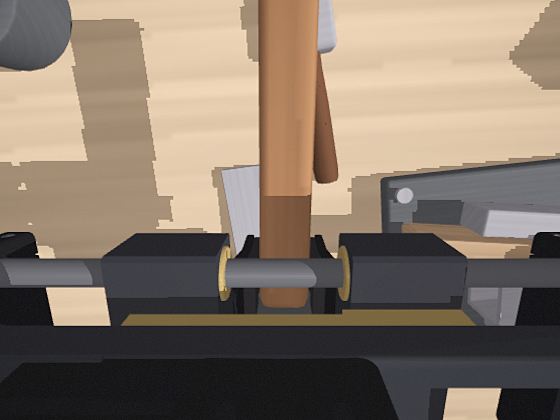

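View pics/t4.png

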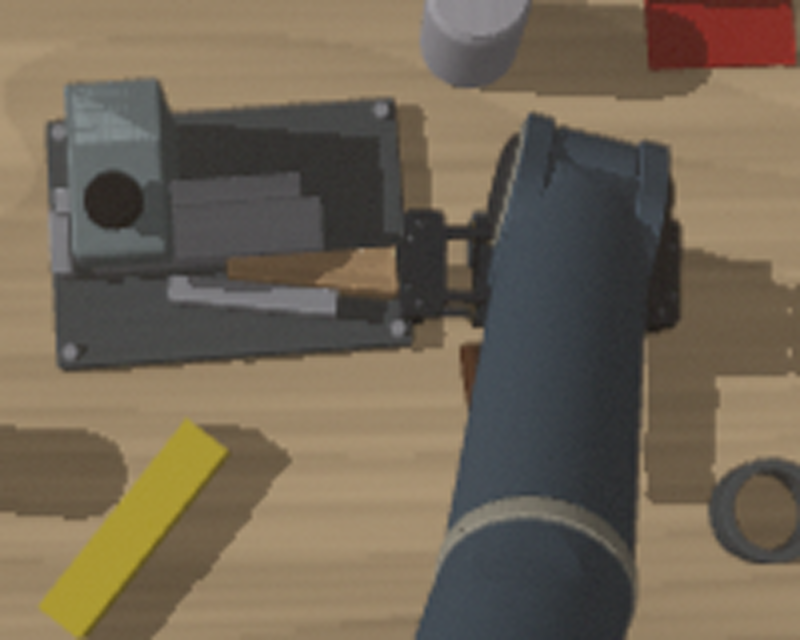

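```bash
python3 -m creep '[[-1,0,0,0.7,0,0,0],[-1,0,0,0.8,0,0,0],[-1,0,0,0.5,0,0,0],[-1,0,0.4,0.22,0,0,0],[-1,0,0.5,0,0,0,0],[-1,0,0.3,0,0,0,0],[-1,0,0,0,0,0,0]]'
python3 - <<'E'
from h import *
go([.508,-.048,.036],87)
s=imaging.capture("scene"); crop(s,"s5",180,190,380,310,4)
t=imaging.capture("top"); crop(t,"t5",190,150,330,250,5)
E
```

```text
t: 10.55
tcp_pos: [0.5106, -0.0641, 0.0368]
tool_rot: [0.025, 1.0, 0.0, 0.001]
contact_force: [1.5, -0.1, -2.9]
gripper_width: 0.0233
t 10.55 tcp [ 0.5106 -0.0641  0.0368] units [0.14 0.64 0.03] tilt z [ 1.1e-03  4.0e-04 -1.0e+00] yawy 87.13 F [ 1.54 -0.15 -2.93] w 0.0233
turn z units 0.013
```

View pics/s5.png

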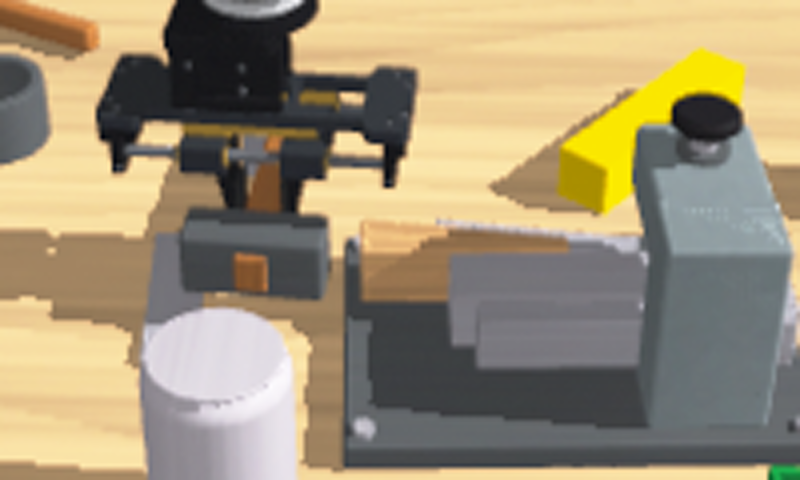

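View pics/t5.png

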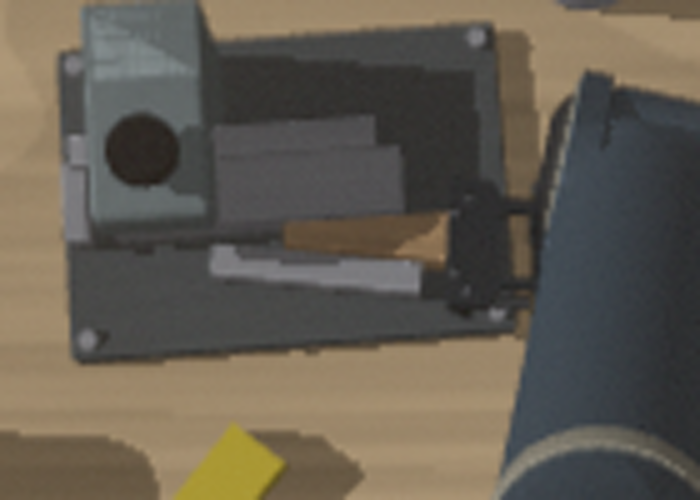

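```bash
python3 -m creep '[[-1,0,0.3,0,0,0,0],[-1,0,0.2,0,0,0,0],[-1,-0.01,0.1,0,0,0,0],[-1,-0.01,0.1,0,0,0,0]]'; python3 -m creep '[[-1,-0.01,0.1,0,0,0,0],[-1,-0.01,0.1,0,0,0,0]]';  python3 -m creep '[[-1,-0.01,0.1,0,0,0,0],[-1,-0.01,0.1,0,0,0,0]]'
```

```text
t: 11.15
tcp_pos: [0.5115, -0.0478, 0.0363]
tool_rot: [0.026, 1.0, 0.0, 0.0]
contact_force: [0.5, 0.7, -3.9]
gripper_width: 0.0238
t: 11.4
tcp_pos: [0.512, -0.0439, 0.0362]
tool_rot: [0.026, 1.0, -0.001, -0.0]
contact_force: [-0.9, -3.3, -1.7]
gripper_width: 0.0236
t: 11.65
tcp_pos: [0.5126, -0.0385, 0.0362]
tool_rot: [0.026, 1.0, -0.0, -0.0]
contact_force: [-2.2, -4.1, -2.6]
gripper_width: 0.0235
```

```bash
for i in 1 2; do :; done; python3 -m creep '[[-1,-0.01,0.1,0,0,0,0],[-1,-0.01,0.1,0,0,0,0]]';  python3 -m creep '[[-1,-0.01,0.1,0,0,0,0],[-1,-0.01,0.1,0,0,0,0]]'; python3 -m creep '[[-1,-0.01,0.1,0,0,0,0]]'
```

```text
t: 11.9
tcp_pos: [0.5135, -0.0329, 0.0362]
tool_rot: [0.026, 1.0, 0.0, -0.0]
contact_force: [-1.2, -2.6, -3.1]
gripper_width: 0.024
t: 12.15
tcp_pos: [0.5141, -0.0283, 0.0361]
tool_rot: [0.026, 1.0, -0.0, -0.0]
contact_force: [-1.9, -5.7, -2.5]
gripper_width: 0.0237
t: 12.28
tcp_pos: [0.5144, -0.0261, 0.0361]
tool_rot: [0.026, 1.0, -0.0, -0.0]
contact_force: [-2.1, -4.1, -2.1]
gripper_width: 0.024
```

```bash
python3 -m creep '[[-1,0,0.08,0,0,0,0],[-1,0,0.08,0,0,0,0]]';  python3 -m creep '[[-1,0,0.06,0,0,0,0],[-1,0,0.06,0,0,0,0]]'
python3 - <<'E'
from h import *
go([.514,-.02,.036],87)
s=imaging.capture("scene"); crop(s,"s6",180,190,380,310,4)
E
```

```text
t: 12.52
tcp_pos: [0.5148, -0.0221, 0.0362]
tool_rot: [0.026, 1.0, -0.0, -0.0]
contact_force: [-2.2, -5.7, -2.8]
gripper_width: 0.024
t: 12.78
tcp_pos: [0.5151, -0.0189, 0.0362]
tool_rot: [0.026, 1.0, -0.0, -0.0]
contact_force: [-1.8, -4.3, -4.1]
gripper_width: 0.0238
t 12.78 tcp [ 0.5151 -0.0189  0.0362] units [ 0.04 -0.05  0.01] tilt z [-2.e-04 -4.e-04 -1.e+00] yawy 86.99 F [-1.83 -4.28 -4.13] w 0.0238
turn z units -0.001
```

View pics/s6.png

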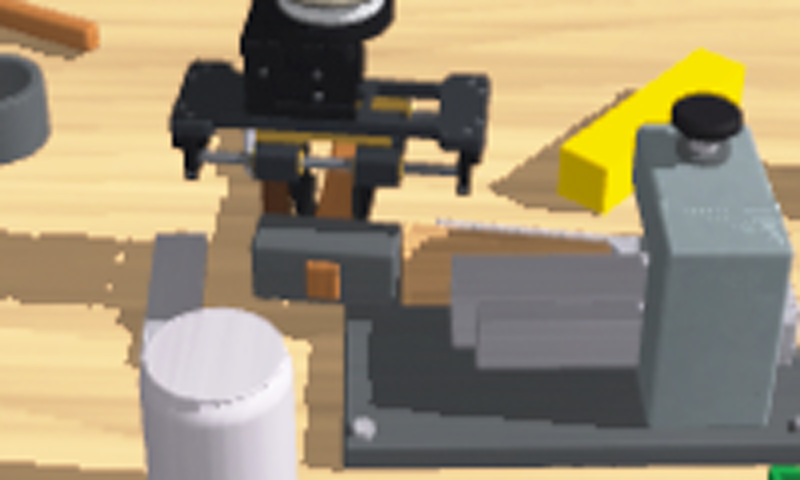

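```bash
python3 -m creep '[[-1,0,0.06,0,0,0,0],[-1,0,0.06,0,0,0,0]]';  python3 -m creep '[[-1,0,0.06,0,0,0,0]]';  python3 -m creep '[[-1,0,0.06,0,0,0,0]]'; python3 -m creep '[[-1,0,0.06,0,0,0,0]]'
```

```text
t: 13.08
tcp_pos: [0.5154, -0.0158, 0.0362]
tool_rot: [0.026, 1.0, -0.0, 0.0]
contact_force: [-0.7, -4.5, -3.0]
gripper_width: 0.0236
t: 13.2
tcp_pos: [0.5154, -0.0154, 0.0362]
tool_rot: [0.026, 1.0, -0.001, -0.0]
contact_force: [-2.3, -9.1, -3.8]
gripper_width: 0.024
t: 13.32
tcp_pos: [0.5153, -0.0152, 0.0363]
tool_rot: [0.027, 1.0, -0.001, -0.0]
contact_force: [-2.9, -12.0, -2.0]
gripper_width: 0.0235
t: 13.45
tcp_pos: [0.5152, -0.015, 0.0363]
tool_rot: [0.028, 1.0, -0.002, -0.0]
contact_force: [-2.9, -15.3, -2.2]
gripper_width: 0.0237
```

```bash
python3 -m creep '[[-1,0,0.06,0,0,0,0]]';  python3 -m creep '[[-1,0,0.06,0,0,0,0]]';  python3 -m creep '[[-1,0,0.06,0,0,0,0]]'; python3 -m creep '[[-1,0,0.06,0,0,0,0]]'
```

```text
t: 13.58
tcp_pos: [0.5151, -0.0149, 0.0363]
tool_rot: [0.028, 1.0, -0.003, -0.0]
contact_force: [-2.4, -16.5, -1.3]
gripper_width: 0.0237
t: 13.7
tcp_pos: [0.515, -0.0147, 0.0363]
tool_rot: [0.029, 1.0, -0.003, -0.0]
contact_force: [-3.9, -19.9, -1.2]
gripper_width: 0.024
t: 13.82
tcp_pos: [0.5149, -0.0145, 0.0363]
tool_rot: [0.029, 1.0, -0.004, -0.0]
contact_force: [-3.8, -22.4, -0.3]
gripper_width: 0.0237
t: 13.95
tcp_pos: [0.5148, -0.0143, 0.0364]
tool_rot: [0.03, 1.0, -0.005, -0.001]
contact_force: [-4.1, -25.4, -0.3]
gripper_width: 0.0233
```

Run:
```python
from h import *
s=imaging.capture("scene"); crop(s,"s7",180,190,380,310,4)
t=imaging.capture("top"); crop(t,"t7",190,150,330,250,5)
```

```text
(no output)
```

View pics/s7.png

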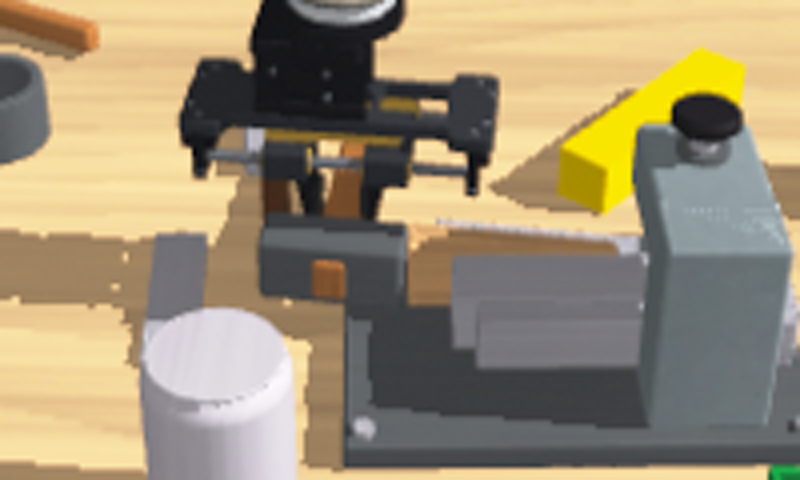

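View pics/t7.png

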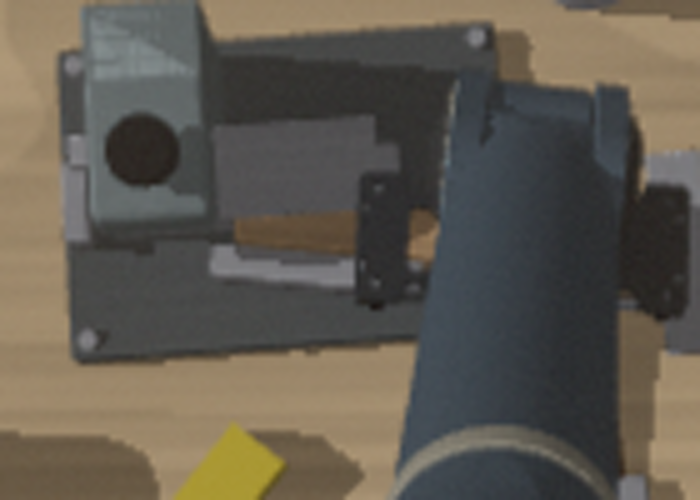

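```bash
python3 -m creep '[[-1,0,-0.4,0,0,0,0],[-1,0,-0.5,0,0,0,0],[-1,0,-0.7,0,0,0,0],[-1,0,-0.9,0,0,0,0],[-1,0,-0.7,0,0,0,0],[-1,0,-0.3,-0.5,0,0,0],[-1,0,0,-0.9,0,0,0],[-1,0,0,-0.6,0,0,0]]'
python3 - <<'E'
from h import *
go([.545,-.266,.09],69.6)
s=imaging.capture("scene"); crop(s,"s8",80,170,380,310,2.6)
t=imaging.capture("top"); crop(t,"t8",190,150,330,250,5)
w=imaging.capture("wrist"); cv2.imwrite("pics/w8.png",w["color"][:,:,::-1])
E
```

```text
t: 15.05
tcp_pos: [0.5121, -0.0922, 0.0879]
tool_rot: [0.026, 1.0, 0.0, 0.001]
contact_force: [0.1, -0.2, -2.6]
gripper_width: 0.0242
t 15.05 tcp [ 0.5121 -0.0922  0.0879] units [-1.67 -6.87 -0.09] tilt z [ 1.9e-03  4.0e-04 -1.0e+00] yawy 87.04 F [ 0.12 -0.19 -2.64] w 0.0242
turn z units 1.744
```

View pics/s8.png

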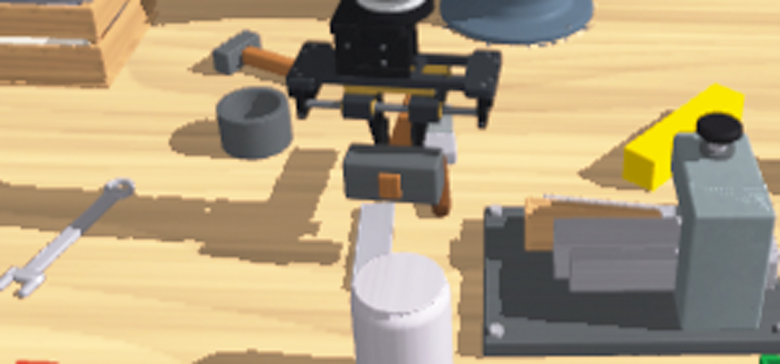

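View pics/t8.png

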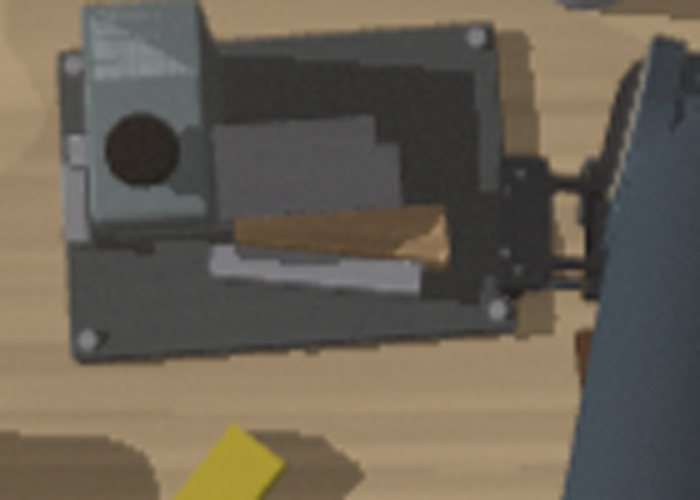

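View pics/w8.png

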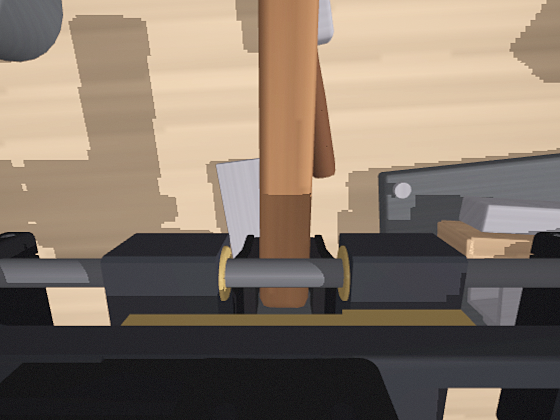

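```bash
python3 -m creep '[[-1,-0.1,-0.5,0,0,0,0],[-1,-0.2,-0.9,0,0,0,0],[-1,-0.25,-1,0,0,0,0],[-1,-0.25,-1,0,0,0,0],[-1,-0.25,-1,0,0,0,0],[-1,-0.25,-1,0,0,0,0],[-1,-0.2,-0.9,0,0,0,0],[-1,-0.15,-0.55,0,0,0,0],[-1,0,0,0,0,0,0.87],[-1,0,0,0,0,0,0.87]]'; python3 -m creep '[[-1,0,0,0.6,0,0,0],[-1,0,0,1,0,0,0],[-1,0,0,0.8,0,0,0],[-1,0,0,0.4,0,0,0],[-1,0,0,0.2,0,0,0],[-1,0,0,0.12,0,0,0]]'
```

```text
t: 16.45
tcp_pos: [0.5435, -0.2657, 0.0859]
tool_rot: [0.179, 0.984, 0.0, -0.0]
contact_force: [-0.9, 0.4, -3.0]
gripper_width: 0.0239
t: 17.2
tcp_pos: [0.544, -0.2659, 0.0084]
tool_rot: [0.177, 0.984, -0.0, 0.0]
contact_force: [-0.2, -0.6, -2.8]
gripper_width: 0.0238
```

```bash
python3 -m creep '[[-1,0,0,0.04,0,0,0],[-1,0,0,0.04,0,0,0],[-1,0,0,0,0,0,0]]'
```

```text
t: 17.58
tcp_pos: [0.5441, -0.2658, 0.0067]
tool_rot: [0.177, 0.984, -0.0, 0.0]
contact_force: [-0.6, -0.0, -1.2]
gripper_width: 0.0238
```

Touching (load is dropping). Ease down a hair, open, lift.

```bash
python3 -m creep '[[-1,0,0,0.02,0,0,0],[0,0,0,0,0,0,0],[1,0,0,0,0,0,0],[1,0,0,0,0,0,0],[1,0,0,0,0,0,0],[1,0,0,0,0,0,0],[1,0,0,0,0,0,0]]'; python3 -m creep '[[1,0,0,-0.4,0,0,0],[1,0,0,-0.8,0,0,0],[1,0,0,-1,0,0,0],[1,0,0,-1,0,0,0],[1,0,0,-1,0,0,0],[1,0,0,-1,0,0,0],[1,0,0,-1,0,0,0],[1,0,0,-1,0,0,0],[-1,0,0,-1,0,0,0],[-1,0,0,-0.6,0,0,0]]'
python3 - <<'E'
from h import *
J=np.load("J.npy"); c,s_=np.cos(J[2]),np.sin(J[2])
cap=J[:2]+[c*.015-s_*.07,s_*.015+c*.07]; print(cap)
go([*cap,.2])
s=imaging.capture("scene"); crop(s,"s9",80,170,380,310,2.6)
t=imaging.capture("top"); crop(t,"t9",190,130,430,290,3)
m=finder.trace("scene","cap_top")
print([(r["uv"],r["confidence"]) for r in m])
print("tri",tri([(s,(357,218.4)),(t,(218.2,179.7))]))
E
```

```text
t: 18.45
tcp_pos: [0.5437, -0.2657, 0.0057]
tool_rot: [0.177, 0.984, 0.0, -0.0]
contact_force: [0.3, 0.6, 0.2]
gripper_width: 0.0762
t: 19.7
tcp_pos: [0.544, -0.2662, 0.2285]
tool_rot: [0.177, 0.984, -0.0, 0.002]
contact_force: [0.8, 0.7, -0.1]
gripper_width: 0.0744
[0.56570245 0.19893209]
t 19.7 tcp [ 0.544  -0.2662  0.2285] units [ 5.68 17.74  1.13] tilt z [ 3.2e-03 -9.0e-04 -1.0e+00] yawy 69.59 F [ 0.78  0.7  -0.07] w 0.0744
[([355.7, 221.9], 0.55), ([177.6, 216.9], 0.17)]
tri [0.56628035 0.20035193 0.17637806]
```

View pics/s9.png

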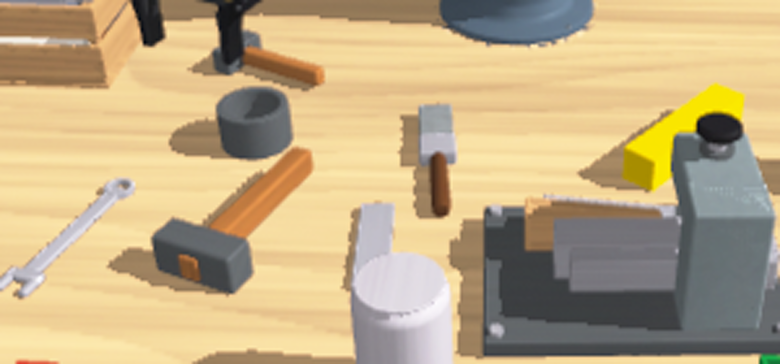

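View pics/t9.png

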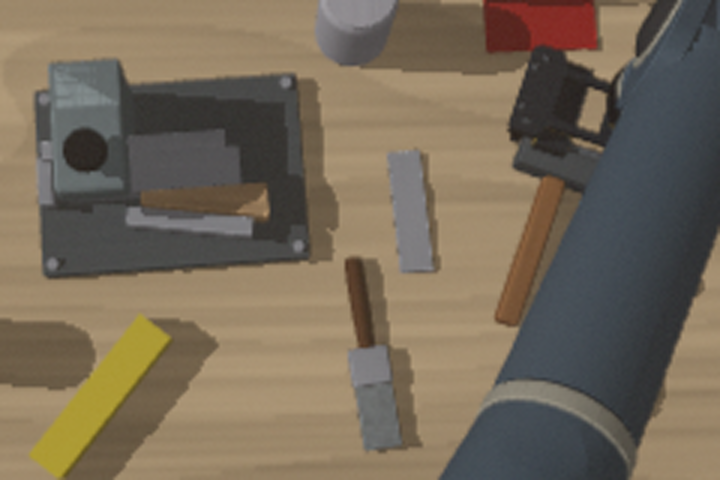

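```bash
python3 -m creep '[[-1,0.3,0.9,0,0,0,0],[-1,0.3,1,0,0,0,0],[-1,0.3,1,0,0,0,0],[-1,0.3,1,0,0,0,0],[-1,0.3,1,0,0,0,0],[-1,0.3,1,0,0,0,0],[-1,0.3,1,0,0,0,0],[-1,0.3,1,0,0,0,0],[-1,0.3,1,0,0,0,0],[-1,0.3,1,0,0,0,0]]'; python3 -m creep '[[-1,0.3,1,0,0,0,0],[-1,0.3,1,0,0,0,0],[-1,0.3,1,0,0,0,0],[-1,0.3,1,0,0,0,0],[-1,0.4,1,0,0,0,0],[-1,0.4,1,0,0,0,0],[-1,0.4,1,0,0,0,0],[-1,0.2,0.6,0.5,0,0,0],[-1,0,0,0.5,0,0,0],[-1,0,0,0,0,0,0]]'
python3 - <<'E'
from h import *
go([.566,.199,.184])
E
```

```text
t: 21.1
tcp_pos: [0.5588, -0.0067, 0.2245]
tool_rot: [0.177, 0.984, -0.0, -0.001]
contact_force: [-0.3, 0.1, 0.3]
gripper_width: 0.0001
t: 22.35
tcp_pos: [0.5638, 0.1912, 0.1986]
tool_rot: [0.178, 0.984, -0.002, -0.002]
contact_force: [0.0, -0.7, 0.3]
gripper_width: 0.0002
t 22.35 tcp [0.5638 0.1912 0.1986] units [0.03 0.32 0.58] tilt z [-0.0037 -0.0026 -1.    ] yawy 69.52 F [ 0.02 -0.75  0.28] w 0.0002
```

```bash
python3 -m creep '[[-1,0.03,0.25,0.2,0,0,0],[-1,0,0,0.2,0,0,0],[-1,0,0,0,0,0,0]]'
python3 - <<'E'
from h import *
go([.566,.199,.172])
s=imaging.capture("scene"); crop(s,"s10",300,170,420,290,4)
E
```

```text
t: 22.72
tcp_pos: [0.5662, 0.199, 0.1904]
tool_rot: [0.177, 0.984, -0.0, -0.0]
contact_force: [0.6, -1.1, 0.2]
gripper_width: 0.0005
t 22.73 tcp [0.5662 0.199  0.1904] units [ 0.01 -0.    0.74] tilt z [-6.e-04 -3.e-04 -1.e+00] yawy 69.6 F [ 0.64 -1.09  0.22] w 0.0005
```

View pics/s10.png

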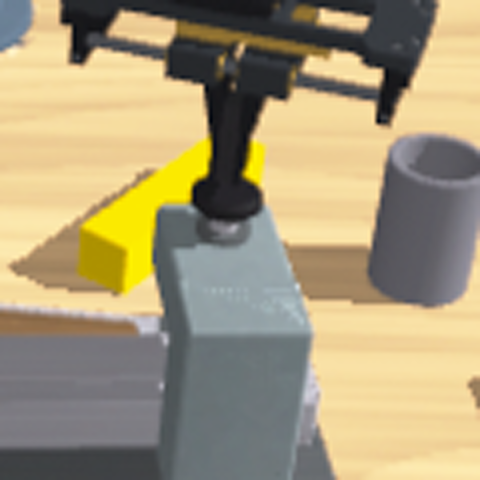

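```bash
python3 -m creep '[[-1,0,0,0.2,0,0,0],[-1,0,0,0.15,0,0,0],[-1,0,0,0.1,0,0,0]]'; python3 -m creep '[[-1,0,0,0.1,0,0,0],[-1,0,0,0.08,0,0,0]]'
```

```text
t: 23.15
tcp_pos: [0.5662, 0.1993, 0.1794]
tool_rot: [0.177, 0.984, -0.0, -0.0]
contact_force: [-1.7, -1.2, 1.5]
gripper_width: 0.0001
t: 23.4
tcp_pos: [0.5662, 0.1992, 0.1751]
tool_rot: [0.177, 0.984, -0.0, -0.0]
contact_force: [-2.1, -1.0, 3.1]
gripper_width: 0.0004
```

```bash
python3 -m creep '[[-1,0,0,0.06,0,0,0],[-1,0,0,0.04,0,0,0]]'; python3 -m creep '[[-1,0,0,0.04,0,0,0]]'
```

```text
t: 23.65
tcp_pos: [0.5663, 0.1993, 0.1726]
tool_rot: [0.177, 0.984, 0.0, -0.0]
contact_force: [-1.4, -0.7, 3.9]
gripper_width: 0.0004
t: 23.78
tcp_pos: [0.5663, 0.1992, 0.1723]
tool_rot: [0.177, 0.984, 0.0, -0.0]
contact_force: [-4.3, -1.9, 11.2]
gripper_width: 0.0002
```

```bash
python3 -m creep '[[-1,0,0,-0.02,0,0,0]]'; python3 -m creep '[[-1,0,0,0,0,0,0]]'
```

```text
t: 23.9
tcp_pos: [0.5662, 0.1993, 0.1725]
tool_rot: [0.177, 0.984, 0.0, -0.0]
contact_force: [-1.5, 0.0, 3.0]
gripper_width: 0.0005
t: 24.02
tcp_pos: [0.5663, 0.1993, 0.1725]
tool_rot: [0.177, 0.984, 0.0, -0.0]
contact_force: [-2.3, -1.6, 5.5]
gripper_width: 0.0004
```

```bash
python3 -m creep '[[-1,0,0,0.01,0,0,0]]'; python3 -m creep '[[-1,0,0,0,0,0,0]]'; python3 -m creep '[[-1,0,0,0,0,0,0]]'
```

```text
t: 24.15
tcp_pos: [0.5663, 0.1993, 0.1724]
tool_rot: [0.177, 0.984, 0.0, -0.0]
contact_force: [-2.9, -1.1, 7.4]
gripper_width: 0.0004
t: 24.28
tcp_pos: [0.5663, 0.1993, 0.1724]
tool_rot: [0.177, 0.984, 0.0, -0.0]
contact_force: [-3.3, -1.3, 6.8]
gripper_width: 0.0003
t: 24.4
tcp_pos: [0.5663, 0.1993, 0.1724]
tool_rot: [0.177, 0.984, 0.0, -0.0]
contact_force: [-3.5, -1.2, 6.4]
gripper_width: 0.0003
```

~7 N, resting at the halfway stop. Hold 1.5 s, then press fully.

```bash
python3 -m creep '[[-1,0,0,0,0,0,0],[-1,0,0,0,0,0,0],[-1,0,0,0,0,0,0],[-1,0,0,0,0,0,0],[-1,0,0,0,0,0,0],[-1,0,0,0,0,0,0]]'; python3 -m creep '[[-1,0,0,0,0,0,0],[-1,0,0,0,0,0,0],[-1,0,0,0,0,0,0],[-1,0,0,0,0,0,0],[-1,0,0,0,0,0,0],[-1,0,0,0,0,0,0]]'; python3 -m creep '[[-1,0,0,0.1,0,0,0],[-1,0,0,0.1,0,0,0]]'; python3 -m creep '[[-1,0,0,0.08,0,0,0],[-1,0,0,0.06,0,0,0]]'
```

```text
t: 25.15
tcp_pos: [0.5663, 0.1992, 0.1724]
tool_rot: [0.177, 0.984, 0.0, -0.0]
contact_force: [-3.3, -0.9, 6.6]
gripper_width: 0.0006
t: 25.9
tcp_pos: [0.5663, 0.1993, 0.1724]
tool_rot: [0.177, 0.984, 0.0, -0.0]
contact_force: [-3.4, -0.8, 7.0]
gripper_width: 0.0004
t: 26.15
tcp_pos: [0.5664, 0.1993, 0.1684]
tool_rot: [0.177, 0.984, 0.0, -0.0]
contact_force: [-6.0, -1.7, 13.2]
gripper_width: 0.0002
t: 26.4
tcp_pos: [0.5664, 0.1993, 0.1653]
tool_rot: [0.177, 0.984, 0.0, 0.0]
contact_force: [-6.0, -1.6, 14.3]
gripper_width: 0.0007
```

```bash
python3 -m creep '[[-1,0,0,0.04,0,0,0]]'; python3 -m creep '[[-1,0,0,0.04,0,0,0]]'
```

```text
t: 26.52
tcp_pos: [0.5664, 0.1993, 0.1644]
tool_rot: [0.177, 0.984, 0.0, 0.0]
contact_force: [-6.7, -1.8, 15.2]
gripper_width: 0.0008
t: 26.65
tcp_pos: [0.5665, 0.1993, 0.1642]
tool_rot: [0.177, 0.984, 0.001, 0.0]
contact_force: [-8.7, -3.5, 21.9]
gripper_width: 0.0001
```

```bash
python3 -m creep '[[-1,0,0,0.01,0,0,0],[-1,0,0,0,0,0,0]]'; python3 -m creep '[[-1,0,0,-0.3,0,0,0],[-1,0,0,-0.4,0,0,0],[-1,0,0,-0.6,0,0,0],[-1,0,0,-0.9,0,0,0],[-1,0,0,-0.9,0,0,0],[-1,0,-0.5,-0.5,0,0,0],[-1,0,-1,0,0,0,0],[-1,0,-1,0,0,0,0],[-1,0,-0.6,0,0,0,0],[-1,0,0,0,0,0,0]]'; python3 -m creep '[[-1,0.5,-0.9,0,0,0,0],[-1,0.5,-1,0,0,0,0],[-1,0.5,-1,0,0,0,0],[-1,0.5,-1,0,0,0,0],[-1,0,-1,0,0,0,0],[-1,0,-0.5,0,0,0,0],[-1,0,0,0,0,0,0]]'
python3 - <<'E'
from h import *
s=imaging.capture("scene"); cv2.imwrite("pics/s11.png",s["color"][:,:,::-1]); crop(s,"s11z",220,190,400,310,4)
t=imaging.capture("top"); crop(t,"t11",190,130,430,290,3)
go([.5,0,.2])
E
```

```text
t: 26.9
tcp_pos: [0.5665, 0.1993, 0.1642]
tool_rot: [0.177, 0.984, 0.001, 0.0]
contact_force: [-8.1, -2.5, 20.4]
gripper_width: 0.0004
t: 28.15
tcp_pos: [0.5388, 0.1248, 0.2509]
tool_rot: [0.178, 0.984, -0.0, -0.0]
contact_force: [-0.7, -0.1, -0.1]
gripper_width: 0.0003
t: 29.02
tcp_pos: [0.4457, 0.0176, 0.2511]
tool_rot: [0.177, 0.984, 0.0, 0.0]
contact_force: [0.6, -0.8, 0.3]
gripper_width: 0.0006
t 29.12 tcp [0.446  0.0186 0.251 ] units [-2.28  0.05  2.04] tilt z [ 3.e-04  4.e-04 -1.e+00] yawy 69.68 F [-0.69 -0.5   0.27] w 0.0007
```

View pics/s11.png

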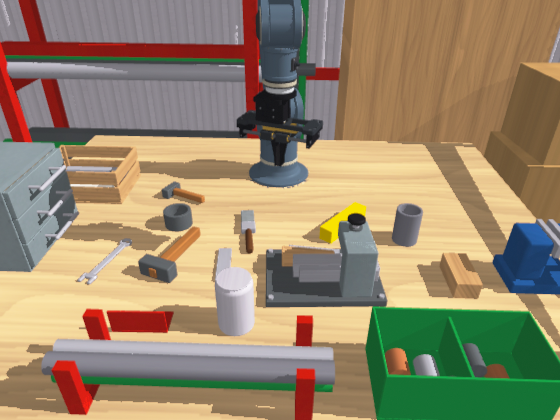

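View pics/s11z.png

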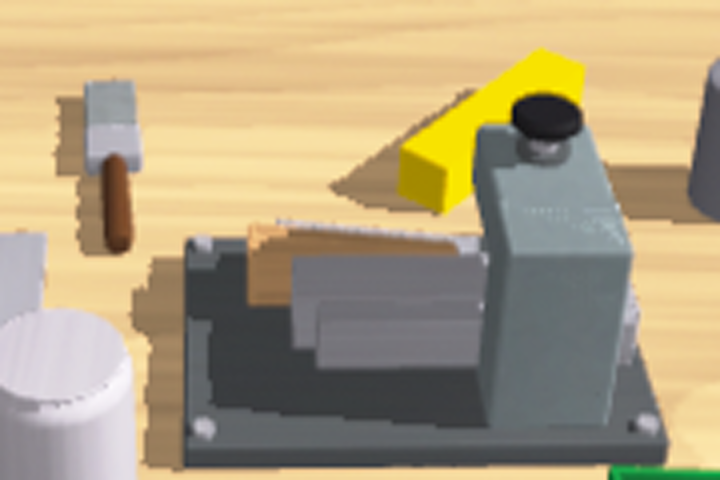

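View pics/t11.png

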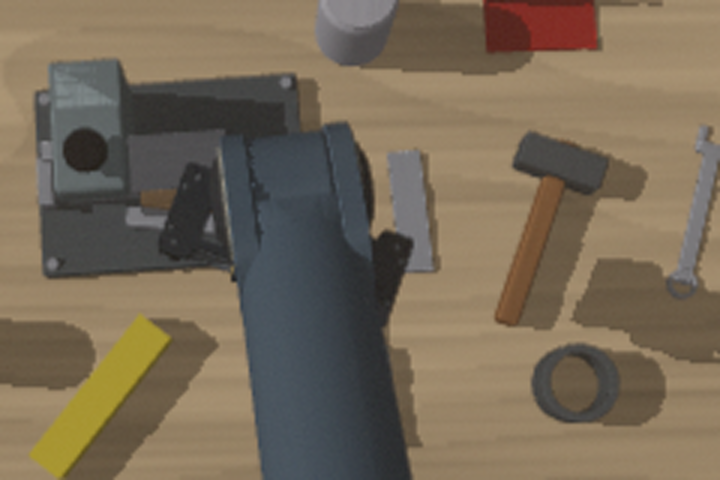

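```bash
python3 -c "
from cell import ticket; print(ticket.hand_in())"
```

```text
the job is handed in; nothing more can be done
None
```

The job is done and handed in at about 29 s, inside the 69 s limit. No verdict came back.

- **Wedge:** I pushed it in steadily with the hammer's face rather than striking it. It travelled about 30 mm by both the arm position and the top picture. It then stalled as the force rose to 25 N. The tube looked flush against the fence in the pictures. I did not see a clear 8 to 13 N stage as the wedge pushed the tube; the force stayed around 4 to 6 N until it stalled.
- **Hammer:** It is lying flat at its original spot, clear of the jig. I gripped it about 18 mm closer to the head than the given grip point, so it would twist less in the fingers.
- **Marking:** I held the cap at its halfway stop (tip at about 172 mm, mostly 6 to 7 N) for about 1.7 s. While I was settling onto the stop, the force read 11.2 N for one row and then 3.0 N for the next. That was below the 12 N second-stage threshold, and the tip stayed at 172 mm. I then pressed it fully down (164 mm, about 21 N) and let it spring back up.
- **Last pictures:** The cap is up, the wedge and tube are in place, the other things look unmoved, and the arm is clear of everything.

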